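# Bring the red-lidded specimen to the reader

## Robot

A 6-joint arm with a two-finger parallel gripper is mounted at the origin on the work surface. World frame = base frame: x ahead of the robot, y to its left, z up, the work surface at z = 0. Lengths are in m, angles in rad, forces in N, time in s.
With the tool pointing down it reaches from about 0.35 to 0.85 m from the base axis. Payload 8.1 kg.
Tool frame: the origin (TCP) lies on the centre line of the jaws, within the pads' length; the fingertips stand 25 mm ahead of it and the grasp point (between the pads) lies 6 mm ahead of it; z points along the fingers, y is the line along which they close (so a half turn about z gives the same grasp; the last joint's range is limited). The gripper opens to 93 mm and grips with 3 to 60 N. Pads are 15 mm wide; open, the fingers measure 128 mm over their backs; the gripper's body (75 mm by 188 mm) begins 65 mm behind the grasp point.
Start: joints at [-1.327, 0.13, 1.488, -0, 1.523, -0.085], TCP at [0.194, -0.568, 0.244] pointing down, gripper open.
Joint ranges: [-2.96, 2.96], [-0.89, 2.26], [0.02, 2.5], [-1.34, 4.48], [0, 2.73], [-2.66, 2.66]. Speed limits (rad/s): [2.39, 2.39, 2.79, 3.14, 3.14, 3.14].

## Interface

Orientations are given as a rotation vector (axis times angle).
In Python, from plant import ctrl, imaging gives the robot as it stands. The module is installed in compiled form; this text tells all that it offers.
- The arm moves only by the tool carry_out, never from a script. Its argument "steps" is a list of rows, each a list of 5 numbers: the gripper's target within -1 to 1 (fully open at 1, half-way at 0, shut at -1), then the shift along the tool's x, y, z in cm, then the turn about the tool's z in rad. A call has 1 to 12 rows; each row is the pose to reach, as a shift and turn from the pose commanded when the call began, along the tool's axes at that moment; what a row does not reach only later rows make up. A row lasts 1/12 s, in which the tool goes at most 41.7 mm and 7.16 degrees, less where a joint would pass 70% of its speed; a pose out of reach is approached as far as the arm can. A call with a gripper value outside its range is refused whole. The fingers move at their own pace and stop on an object; "squeeze" is the grip in N (left out, the last holds). Time passes only in rows, so rows that repeat a pose let the fingers close. It gives the time, the measured TCP pose, the force, the opening and the grip force at its end, in the units of the state.
- ctrl.read_state(): the state, without advancing time (a new reading comes with each control period).
- imaging.camera(name): name is "scene" or "top" or "wrist"; returns a dict with "image" (480x640x3 uint8, red, green, blue), "mtx" (3x3 intrinsics, pixels), "T" (4x4, takes a point from camera to world coordinates). Camera axes: x right, y down, z forward; pixel columns grow to the right and rows downward; lengths in m; the calibration is good to about 2 mm. A picture is of the moment at which its call begins. There is no depth.
- ctrl.finish_job(): hands the job in; it is judged then, once.
The state is a dict: "time_s": time; "joint_pos": joint angles; "dq": joint speeds; "effort": joint torques, N m; "tool_pos": TCP position; "tcp_rot": TCP orientation; "force": force on the tool from outside, world axes, zero at the start; "wrist_torque": the same for the moment, N m; "gripper_width": opening from 0.0 (shut) to 1.0 (fully open); "gripper_force": force on a finger pad.
Only numpy, scipy, OpenCV 4.12 (cv2) and the standard library are available. Lean on these libraries where they do the work, as an engineer would, in place of code of your own. Each camera call takes 0.05 s, during which the arm holds its last target. There are 200 camera calls.

## Task

Push the specimen carousel round by its spokes with a fingertip until the red-lidded jar on it stands squarely in front of the blue reader's lens, then press the green start button right down and let it come back up. Nothing is to be picked up: do not touch the jars, keep all three in their seats, and leave the other things on the bench where they are. Do not press the button before the jar is in place.

Things in the scene. Friction and masses are not known exactly. Their poses are not given: they have to be found in the camera images.
- hub_top (a point): centre of the top of the carousel wheel's hub (grey, 54 mm diameter, black cap), 71 mm above the bench, on the wheel's upright axis; its axes turn with the wheel. Three level spokes, 120 degrees apart, run out from the hub, one to each of three grey round seats (52 mm outside diameter, rim 50 mm above the bench, centred 140 mm from the axis), in each of which a jar stands
- spoke (a point): middle of one of the three alike aluminium spokes, 75 mm from the axis and 51 mm above the bench. A spoke is a bar 12 mm thick, underside 38 mm and top 64 mm above the bench, free to be pushed from either side between 30 and 110 mm from the axis. It points from the axis to the middle of its seat and jar
- carousel: fixed base, origin under the wheel's axis at bench height, its y axis pointing to the reader: a white disc 150 mm across and 12 mm high under the spokes, and a foot bar 46 mm wide, 8 mm high running out along y to the reader
- wheel (a joint): how far the wheel has been turned since the start, rad (0 at the start, wherever it stands); grows anticlockwise seen from above. It turns either way, a full turn and more, with a stiff bearing (about 0.2 N m, so 3 N at 75 mm from the axis): it stays where it is left
- reader_spot (a point): the point on the circle of the seats, at the height of their floors (36 mm above the bench), where a jar stands squarely in front of the reader's lens; 140 mm from the wheel's axis; a yellow 30 mm square on the foot bar marks it from above
- reader_lens (a point): front of the black lens on the reader, a fixed blue box 80 mm wide, 64 mm deep, its top 88 mm above the bench with a yellow stripe pointing to the hub; the lens looks at the hub along the foot bar and is 179 mm from the wheel's axis, 52 mm above the bench
- jar_red: the jar to be read: white, 36 mm diameter, 40 mm high with a 39 mm wide red lid, standing loosely in one of the three seats of the carousel (any of them), its top 76 mm above the bench; origin at the centre of its underside, z up
- jar_blue: like jar_red with a blue lid, in another seat of the carousel
- jar_yellow: like jar_red with a yellow lid, in another seat of the carousel
- start_top (a point): centre of the top of the green round start button, 32 mm diameter, on a grey box 100 x 110 x 35 mm standing right (-y) of the carousel; it is pressed straight down, travel 6 mm, about 5 N when fully down, and springs back
- start (a joint): travel of the start button, m: 0 up, 0.006 fully down
- jar_spare: bystander: a spare jar like jar_red, also with a red lid, standing on the bench itself between the robot and the carousel; not to be moved; origin at the centre of its underside
- tub: bystander: white lidded tub, 84 mm diameter, 85 mm high; origin at the centre of its underside
- beaker: bystander: glass beaker, 56 mm diameter, 85 mm high; origin at the centre of its underside
- spatula: bystander: spatula 200 mm long lying flat on the bench along its own x
- marker: bystander: red marker pen with black cap, 130 mm long, lying along its own x
- clamp: bystander: red plastic spring clamp, about 85 x 40 x 18 mm, lying flat
There are look-alikes about, which are no part of the job. Leave any pink or purple look-alike of the part that bears start_top alone.

How it is judged:
By the outcome, as a careful person would: the job done as asked, in the order asked, and still so for the second after the job is handed in, with the robot touching nothing.
It also fails if it takes over 45 s, if anything falls off the work surface, if the arm or the gripper's body presses on something with over 40 N, if the wrist force passes 120 N, or if a joint passes its speed limit or range.

## Working session

There is one attempt and no reset: what is moved stays moved. The work goes in short steps, Python scripts to look and compute and a tool call to move; the robot and the scene stay as the last step left them, time stands still between calls to the robot, and variables do not carry over. Pictures are saved under pics/ and viewed, at most 10 in all, crops included, and the job is handed in when it is done.

Besides the shell and the picture viewer there is one more tool, called after "Emit:" as a command line: name --pt "numbers of a row" for each row, then --argument value for the rest. carry_out: Moves the arm, as the interface text tells. Its arguments: {"type":"object","properties":{"steps":{"type":"array","items":{"type":"array","items":{"type":"number"}}},"squeeze":{"type":"number"}},"required":["steps"]}

```bash
mkdir -p pics
python3 - <<'E'
from plant import ctrl, imaging
import cv2,numpy as np
for n in("top","scene"):
    c=imaging.camera(n); cv2.imwrite(f"pics/{n}0.png",c["image"][:,:,::-1]); print(n,c["mtx"].round(1).tolist(),c["T"].round(4).tolist())
s=ctrl.read_state(); print(s["time_s"],s["tool_pos"],s["tcp_rot"],s["gripper_width"])
E
```

```text
top [[569.3, 0.0, 315.0], [0.0, 569.3, 242.0], [0.0, 0.0, 1.0]] [[-0.0101, -0.984, 0.1778, 0.2386], [-0.9999, 0.008, -0.0123, -0.1439], [0.0106, -0.1779, -0.984, 1.5881], [0.0, 0.0, 0.0, 1.0]]
scene [[538.3, 0.0, 320.3], [0.0, 538.3, 230.6], [0.0, 0.0, 1.0]] [[-0.8556, 0.4384, -0.2752, 0.8781], [0.5174, 0.713, -0.4731, 0.4468], [-0.0112, -0.5472, -0.8369, 1.1367], [0.0, 0.0, 0.0, 1.0]]
0.1 [ 0.19365107 -0.5673834   0.24268272] [-3.09757434e+00 -5.13829904e-01  2.08983444e-04] 0.9983036932661974
```

View pics/top0.png

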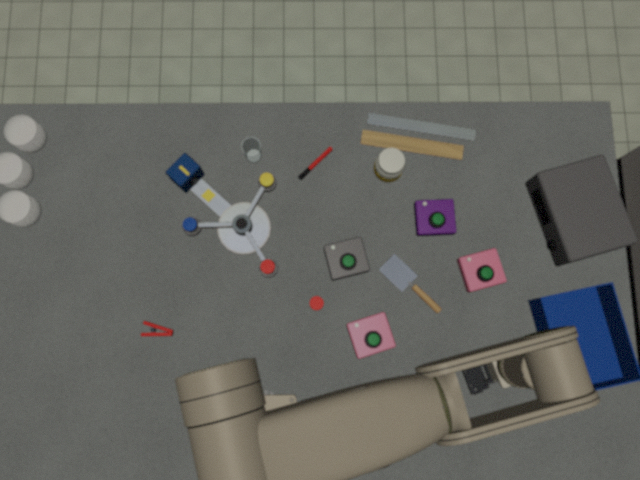

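View pics/scene0.png

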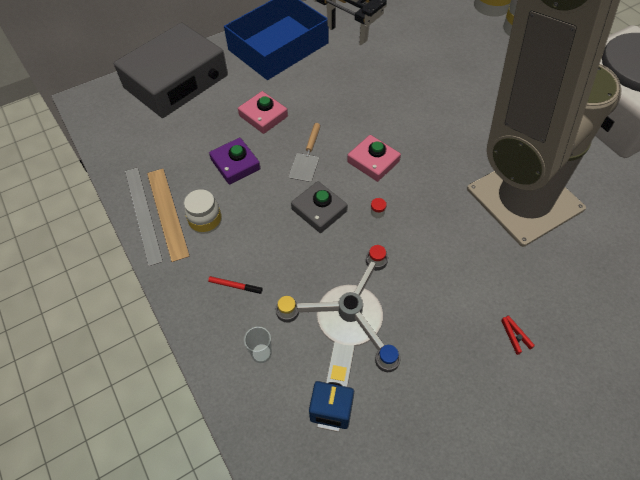

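The top view shows the hub at about (242,224), and the red jar at (268,267), yellow at (267,180) and blue at (190,226). The yellow mark is at (208,196). The grey box's green button is at (348,261), and the spare jar is at (317,303). The pink and purple boxes are look-alikes. Next I'll work out positions from these.

```bash
cat > h.py <<'E'
from plant import ctrl, imaging
import cv2,numpy as np
def ray(c,uv,z):
    d=c["T"][:3,:3]@np.linalg.solve(c["mtx"],[uv[0],uv[1],1.]);o=c["T"][:3,3]
    return (o+d*(z-o[2])/d[2])[:2]
def blob(img,seed,lo,hi,r=14):
    """centroid of hsv range near seed"""
    h=cv2.cvtColor(img,cv2.COLOR_RGB2HSV); lo=np.array(lo);hi=np.array(hi)
    m=cv2.inRange(h,lo,hi)
    if lo[0]==0: m|=cv2.inRange(h,np.array([170,lo[1],lo[2]]),np.array([180,255,255]))
    k=np.zeros_like(m);cv2.circle(k,seed,r,255,-1);M=cv2.moments(m&k,True)
    return M["m10"]/M["m00"],M["m01"]/M["m00"],M["m00"]
R=([0,120,60],[10,255,255]);Y=([18,100,80],[35,255,255]);B=([100,120,40],[125,255,255]);G=([45,90,30],[85,255,255]);K=([0,0,0],[180,255,60])
S={"top":dict(hub=((242,223),K,.071,8),red=((268,267),R,.076,11),yel=((267,180),Y,.076,11),blue=((190,226),B,.076,11),mark=((208,196),Y,.008,9),stripe=((184,171),Y,.088,9),btn=((348,261),G,.05,12),spare=((317,303),R,.04,11)),
"scene":dict(hub=((350,301),K,.071,9),red=((377,253),R,.076,12),yel=((287,304),Y,.076,13),blue=((389,354),B,.076,13),mark=((339,372),Y,.008,11),stripe=((332,395),Y,.088,11),btn=((322,198),G,.05,12),spare=((378,205),R,.04,12))}
def meas(n,keys=None):
    c=imaging.camera(n);o={}
    for k,(s,col,z,r) in S[n].items():
        if keys and k not in keys: continue
        try:
            u,v,a=blob(c["image"],s,*col,r); o[k]=ray(c,(u,v),z);print(n,k,round(u,1),round(v,1),a,o[k].round(4))
        except ZeroDivisionError: print(n,k,"none")
    return o
E
python3 - <<'E'
from h import *
for n in S:
    o=meas(n);h=o["hub"]
    for k in("red","yel","blue","mark","stripe"):
        d=o[k]-h;print(k,np.hypot(*d).round(4),np.degrees(np.arctan2(d[1],d[0])).round(2))
E
```

```text
top hub 241.1 222.8 77.0 [0.5675 0.0377]
top red 267.2 266.3 163.0 [ 0.4468 -0.0341]
top yel 266.2 179.3 162.0 [ 0.6882 -0.0302]
top blue 189.5 224.1 144.0 [0.5641 0.1766]
top mark 208.0 195.0 81.0 [0.6632 0.1409]
top stripe 183.7 170.0 30.0 [0.7127 0.1945]
top btn 348.0 260.5 122.0 [ 0.4646 -0.2526]
top spare 316.2 302.6 154.0 [ 0.3515 -0.1647]
red 0.1404 -149.23
yel 0.1385 -29.39
blue 0.1389 91.41
mark 0.1407 47.15
stripe 0.2137 47.19
scene hub 350.4 301.9 156.0 [0.5679 0.0373]
scene red 377.1 252.5 222.0 [ 0.4495 -0.0332]
scene yel 286.0 304.2 256.0 [ 0.6909 -0.0289]
scene blue 388.5 353.9 282.0 [0.5665 0.178 ]
scene mark 338.3 372.7 195.0 [0.6618 0.1392]
scene stripe 332.0 395.1 72.0 [0.7112 0.1921]
scene btn 322.0 195.6 132.0 [ 0.4627 -0.2553]
scene spare 378.0 204.6 179.0 [ 0.3537 -0.164 ]
red 0.1378 -149.22
yel 0.1397 -28.28
blue 0.1407 90.57
mark 0.1386 47.32
stripe 0.211 47.21
```

```bash
cat >> h.py <<'E'
from scipy.spatial.transform import Rotation as Ro
def totool(pts):
    s=ctrl.read_state();R=Ro.from_rotvec(s["tcp_rot"]).as_matrix()
    return (R.T@(np.array(pts)-s["tool_pos"]).T).T*100
C=np.array([.5677,.0375])
E
python3 - <<'E'
from h import *
P=[]
for r,z in((.072,.244),(.072,.068)):
    a=np.radians(151);P.append([*(C+r*np.array([np.cos(a),np.sin(a)])),z])
print(totool(P).round(2).tolist(), Ro.from_rotvec(ctrl.read_state()["tcp_rot"]).as_matrix().round(4).tolist())
s0=P[1]
R=Ro.from_rotvec(ctrl.read_state()["tcp_rot"]).as_matrix()
for A in np.arange(151,-75,-6.):
    a=np.radians(A);p=np.array([*(C+.072*np.array([np.cos(a),np.sin(a)])),.068])
    print(A,(R.T@(p-s0)*100).round(2).tolist())
E
```

```text
[[50.1, -50.52, -0.04], [50.1, -50.5, 17.56]] [[0.9464, 0.3229, -0.0003], [0.3229, -0.9464, 0.0011], [0.0001, -0.0011, -1.0]]
151.0 [0.0, 0.0, 0.0]
145.0 [0.58, -0.48, 0.0]
139.0 [1.22, -0.89, 0.0]
133.0 [1.89, -1.23, 0.0]
127.0 [2.59, -1.5, 0.0]
121.0 [3.32, -1.7, 0.0]
115.0 [4.06, -1.82, 0.0]
109.0 [4.81, -1.86, 0.0]
103.0 [5.57, -1.83, 0.0]
97.0 [6.31, -1.71, 0.0]
91.0 [7.04, -1.52, 0.0]
85.0 [7.74, -1.25, 0.0]
79.0 [8.42, -0.91, 0.0]
73.0 [9.05, -0.5, 0.0]
67.0 [9.64, -0.03, 0.0]
61.0 [10.17, 0.5, 0.0]
55.0 [10.65, 1.09, 0.0]
49.0 [11.06, 1.72, -0.0]
43.0 [11.4, 2.39, -0.0]
37.0 [11.67, 3.09, -0.0]
31.0 [11.87, 3.82, -0.0]
25.0 [11.99, 4.56, -0.0]
19.0 [12.03, 5.32, -0.0]
13.0 [12.0, 6.07, -0.01]
7.0 [11.88, 6.81, -0.01]
1.0 [11.69, 7.54, -0.01]
-5.0 [11.42, 8.25, -0.01]
-11.0 [11.08, 8.92, -0.01]
-17.0 [10.67, 9.55, -0.01]
-23.0 [10.2, 10.14, -0.01]
-29.0 [9.67, 10.67, -0.01]
-35.0 [9.08, 11.15, -0.01]
-41.0 [8.45, 11.56, -0.01]
-47.0 [7.78, 11.91, -0.01]
-53.0 [7.08, 12.18, -0.01]
-59.0 [6.35, 12.38, -0.01]
-65.0 [5.61, 12.5, -0.01]
-71.0 [4.85, 12.54, -0.01]
```

Emit:
carry_out --pt "-1 2.7 -2.7 0" --pt "-1 5.4 -5.4 0" --pt "-1 8.1 -8.1 0" --pt "-1 10.8 -10.8 0" --pt "-1 13.5 -13.5 0" --pt "-1 16.2 -16.2 0" --pt "-1 18.9 -18.9 0" --pt "-1 21.6 -21.6 0" --pt "-1 24.3 -24.3 0" --pt "-1 27 -27 0" --pt "-1 29.7 -29.7 0" --pt "-1 32.4 -32.4 0"

```text
invalid input
```

Emit:
carry_out --pt "-1 2.7 -2.7 0 0" --pt "-1 5.4 -5.4 0 0" --pt "-1 8.1 -8.1 0 0" --pt "-1 10.8 -10.8 0 0" --pt "-1 13.5 -13.5 0 0" --pt "-1 16.2 -16.2 0 0" --pt "-1 18.9 -18.9 0 0" --pt "-1 21.6 -21.6 0 0" --pt "-1 24.3 -24.3 0 0" --pt "-1 27 -27 0 0" --pt "-1 29.7 -29.7 0 0" --pt "-1 32.4 -32.4 0 0"

```text
time_s: 1.2
tool_pos: [0.3961, -0.1548, 0.2437]
tcp_rot: [3.099, 0.514, 0.001]
force: [-0.2, -0.6, 0.6]
gripper_width: 0.189
gripper_force: 0.0
```

Emit:
carry_out --pt "-1 2.7 -2.7 0 0" --pt "-1 5.4 -5.4 0 0" --pt "-1 8.1 -8.1 0 0" --pt "-1 10.8 -10.8 0 0" --pt "-1 13.5 -13.5 0 0" --pt "-1 16.2 -16.2 0 0" --pt "-1 17.7 -18.1 0 0" --pt "-1 17.7 -18.1 0 0" --pt "-1 17.7 -18.1 0 0" --pt "-1 17.7 -18.1 0 0"

```text
time_s: 2.03
tool_pos: [0.5046, 0.0715, 0.2433]
tcp_rot: [3.099, 0.515, -0.001]
force: [-0.2, -0.5, 0.4]
gripper_width: 0.005
gripper_force: 0.0
```

Run:
```python
from h import *
s=ctrl.read_state();print(s["time_s"],s["tool_pos"],s["tcp_rot"],s["gripper_width"],s["force"],s["joint_pos"])
a=np.radians(151);print(totool([[*(C+.072*np.array([np.cos(a),np.sin(a)])),.068]]).round(2))
c=imaging.camera("wrist");cv2.imwrite("pics/w1.png",c["image"][:,:,::-1])
```

```text
2.0333 [0.50455785 0.07154451 0.24334899] [ 3.09875616e+00  5.14812839e-01 -1.22293719e-03] 0.004605692499350297 [-0.16307622 -0.50704916  0.38010333] [ 4.05350510e-02 -1.15039030e-01  1.73542239e+00 -4.57168704e-04
  1.52193701e+00  1.28209058e+00]
[[ 0.06 -0.08 17.53]]
```

View pics/w1.png

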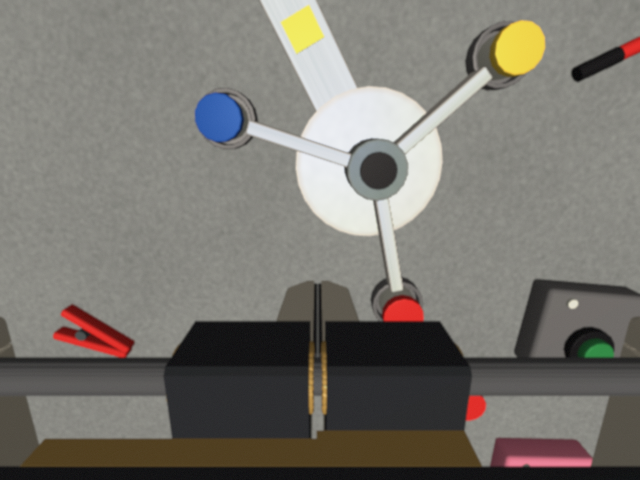

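The wrist view shows the closed fingers over the gap between the blue jar (220,118) and the red jar (403,312), with the hub at (378,170). I'll go down there and then push clockwise.

Emit:
carry_out --pt "-1 0 0 3 0" --pt "-1 0 0 6 0" --pt "-1 0 0 9 0" --pt "-1 0 0 12 0" --pt "-1 0 0 15 0" --pt "-1 0 0 17 0" --pt "-1 0 0 17.5 0" --pt "-1 0 0 17.5 0"

```text
time_s: 2.75
tool_pos: [0.5032, 0.0707, 0.0671]
tcp_rot: [-3.099, -0.511, 0.006]
force: [0.3, -0.4, -0.1]
gripper_width: 0.003
gripper_force: 0.0
```

Emit:
carry_out --pt "-1 0.6 -0.5 0 0" --pt "-1 1.2 -0.9 0 0" --pt "-1 1.9 -1.2 0 0" --pt "-1 2.6 -1.5 0 0" --pt "-1 3.3 -1.7 0 0" --pt "-1 4.1 -1.8 0 0" --pt "-1 4.8 -1.9 0 0" --pt "-1 5.6 -1.8 0 0" --pt "-1 6.3 -1.7 0 0" --pt "-1 7.0 -1.5 0 0" --pt "-1 7.7 -1.3 0 0" --pt "-1 8.4 -0.9 0 0"

```text
time_s: 3.75
tool_pos: [0.5806, 0.1075, 0.0675]
tcp_rot: [-3.099, -0.514, 0.006]
force: [-4.4, -1.1, 0.1]
gripper_width: 0.009
gripper_force: 2.1
```

Emit:
carry_out --pt "-1 0.6 0.4 0 0" --pt "-1 1.2 0.9 0 0" --pt "-1 1.8 1.4 0 0" --pt "-1 2.2 2.0 0 0" --pt "-1 2.6 2.6 0 0" --pt "-1 3.0 3.3 0 0" --pt "-1 3.3 4.0 0 0" --pt "-1 3.5 4.7 0 0" --pt "-1 3.6 5.5 0 0" --pt "-1 3.6 6.2 0 0" --pt "-1 3.6 6.6 0 0" --pt "-1 3.6 6.8 0 0"

```text
time_s: 4.75
tool_pos: [0.6382, 0.0539, 0.069]
tcp_rot: [3.099, 0.513, 0.002]
force: [-1.7, 3.0, 0.9]
gripper_width: 0.005
gripper_force: 1.5
```

Run:
```python
from h import *
s=ctrl.read_state();print(s["time_s"],s["tool_pos"],s["force"])
R=Ro.from_rotvec(s["tcp_rot"]).as_matrix();d=s["tool_pos"][:2]-C;print(np.hypot(*d),np.degrees(np.arctan2(d[1],d[0])))
for A in (1,-5,-11,-17,-23,-29,-35,-41,-45,-49,-53,-57):
    a=np.radians(A);print(A,totool([[*(C+.072*np.array([np.cos(a),np.sin(a)])),.068]]).round(2))
c=imaging.camera("scene");cv2.imwrite("pics/s1.png",c["image"][:,:,::-1])
```

```text
4.75 [0.63817177 0.05391835 0.06897303] [-1.66382314  3.00604529  0.93918492]
0.07235905579610784 13.114692675543521
1 [[-0.34  1.48  0.1 ]]
-5 [[-0.61  2.19  0.1 ]]
-11 [[-0.95  2.86  0.1 ]]
-17 [[-1.36  3.49  0.1 ]]
-23 [[-1.83  4.08  0.1 ]]
-29 [[-2.36  4.62  0.1 ]]
-35 [[-2.95  5.09  0.1 ]]
-41 [[-3.58  5.51  0.1 ]]
-45 [[-4.02  5.74  0.1 ]]
-49 [[-4.48  5.95  0.09]]
-53 [[-4.95  6.12  0.09]]
-57 [[-5.43  6.26  0.09]]
```

View pics/s1.png

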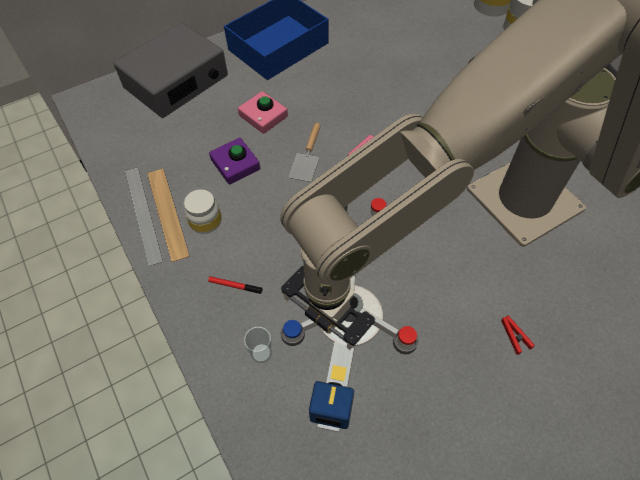

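The wheel has turned clockwise, with blue at (293,327) and red at (407,337). I'll keep pushing and stop a few degrees short.

Emit:
carry_out --pt "-1 -0.2 0.8 0 0" --pt "-1 -0.3 1.5 0 0" --pt "-1 -0.6 2.2 0 0" --pt "-1 -1.0 2.9 0 0" --pt "-1 -1.4 3.5 0 0" --pt "-1 -1.8 4.1 0 0" --pt "-1 -2.4 4.6 0 0" --pt "-1 -3.0 5.1 0 0" --pt "-1 -3.6 5.5 0 0" --pt "-1 -4.0 5.7 0 0" --pt "-1 -4.4 5.9 0 0" --pt "-1 -4.6 6.0 0 0"

```text
time_s: 5.8
tool_pos: [0.613, -0.0175, 0.0687]
tcp_rot: [3.099, 0.514, 0.0]
force: [1.2, 2.6, 0.5]
gripper_width: 0.006
gripper_force: 1.3
```

Run:
```python
from h import *
s=ctrl.read_state();print(s["time_s"],s["tool_pos"],s["force"])
d=s["tool_pos"][:2]-C;print(np.hypot(*d),np.degrees(np.arctan2(d[1],d[0])))
c=imaging.camera("scene");cv2.imwrite("pics/s2.png",cv2.resize(c["image"][220:440,220:460,::-1],None,fx=2.5,fy=2.5))
```

```text
5.8 [ 0.61295402 -0.0174755   0.06874903] [1.17706151 2.61800277 0.4533921 ]
0.0712055567937795 -50.539915618322546
```

View pics/s2.png

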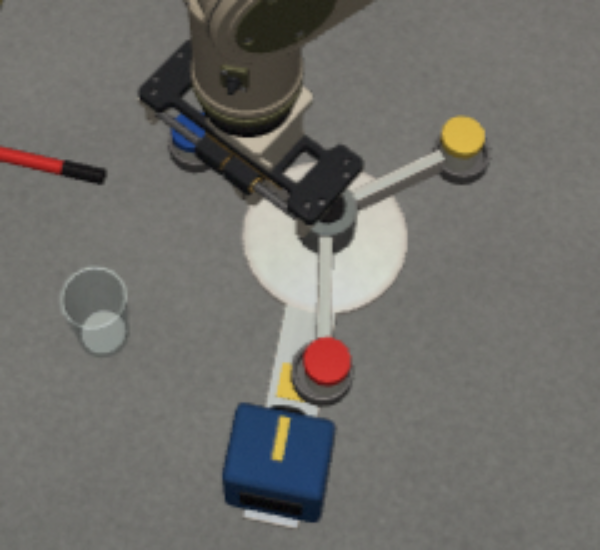

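```bash
cat >> h.py <<'E'
def ang(seeds,n="scene",c=None):
    c=c or imaging.camera(n);o={}
    for k,(s,col) in seeds.items():
        u,v,a=blob(c["image"],s,*col,14); p=ray(c,(u,v),.076);d=p-C
        print(k,a,p.round(4),np.hypot(*d).round(4),np.degrees(np.arctan2(d[1],d[0])).round(2))
E
python3 - <<'E'
from h import *
ang({"red":((351,364),R),"yel":((405,275),Y)})
for A in (-53,-55,-57,-59,-61):
    a=np.radians(A);print(A,totool([[*(C+.072*np.array([np.cos(a),np.sin(a)])),.068]]).round(2))
E
```

```text
red 298.0 [0.6453 0.1551] 0.1409 56.6
yel 241.0 [0.4294 0.0466] 0.1386 176.26
-53 [[-0.26  0.17  0.07]]
-55 [[-0.51  0.25  0.07]]
-57 [[-0.75  0.31  0.07]]
-59 [[-0.99  0.37  0.07]]
-61 [[-1.24  0.42  0.07]]
```

Emit:
carry_out --pt "-1 -0.25 0.17 0 0" --pt "-1 -0.5 0.25 0 0" --pt "-1 -0.75 0.31 0 0" --pt "-1 -0.9 0.35 0 0" --pt "-1 -1.0 0.37 0 0" --pt "-1 -1.0 0.37 0 0"

```text
time_s: 6.4
tool_pos: [0.6049, -0.0238, 0.0686]
tcp_rot: [3.099, 0.514, -0.0]
force: [0.8, 1.3, 0.0]
gripper_width: 0.004
gripper_force: 0.6
```

Run:
```python
from h import *
s=ctrl.read_state();print(s["time_s"],s["tool_pos"],s["force"])
d=s["tool_pos"][:2]-C;print(np.hypot(*d),np.degrees(np.arctan2(d[1],d[0])))
ang({"red":((345,369),R),"yel":((405,281),Y)})
```

```text
6.4 [ 0.60489336 -0.02375139  0.06864172] [0.84324825 1.27839182 0.01147782]
0.07165946415206619 -58.73283619312272
red 268.0 [0.6585 0.1471] 0.1423 50.34
yel 245.0 [0.4312 0.0623] 0.1387 169.69
```

Emit:
carry_out --pt "-1 -0.1 0.02 0 0" --pt "-1 -0.2 0.04 0 0" --pt "-1 -0.28 0.05 0 0" --pt "-1 -0.28 0.05 0 0" --pt "-1 -0.28 0.05 0 0"

```text
time_s: 6.87
tool_pos: [0.6025, -0.0249, 0.0687]
tcp_rot: [-3.099, -0.514, 0.0]
force: [0.9, 3.4, -0.8]
gripper_width: 0.001
gripper_force: 1.4
```

Run:
```python
from h import *
s=ctrl.read_state();print(s["time_s"],s["tool_pos"],s["force"])
d=s["tool_pos"][:2]-C;print(np.hypot(*d),np.degrees(np.arctan2(d[1],d[0])))
c=imaging.camera("scene");ang({"red":((341,368),R),"yel":((405,284),Y)},c=c)
c=imaging.camera("wrist");cv2.imwrite("pics/w2.png",c["image"][:,:,::-1]);print(c["T"].round(3).tolist())
```

```text
6.8667 [ 0.60252745 -0.0249201   0.06866143] [ 0.92823719  3.40199564 -0.79371927]
0.07147880947928512 -60.84055533604646
red 279.0 [0.6634 0.1422] 0.1418 47.58
yel 246.0 [0.4326 0.0684] 0.1386 167.11
[[0.323, -0.908, -0.265, 0.676], [-0.946, -0.31, -0.091, -0.001], [0.0, 0.28, -0.96, 0.21], [0.0, 0.0, 0.0, 1.0]]
```

View pics/w2.png

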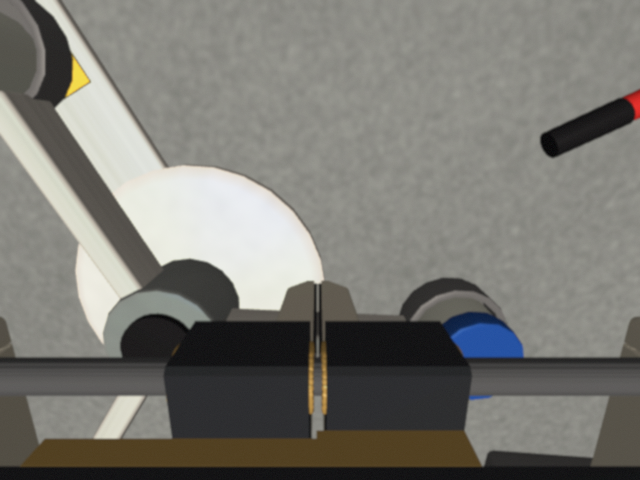

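The wrist view shows the fingers against the blue spoke with the hub at (160,330). Red now measures about 47.4°, against a target of 47.2°. I'll back off, lift and check from above.

Emit:
carry_out --pt "-1 0.7 -0.1 0 0" --pt "-1 1.5 -0.2 0 0" --pt "-1 1.5 -0.2 2 0" --pt "-1 1.5 -0.2 -2 0"

```text
time_s: 7.3
tool_pos: [0.6079, -0.0172, 0.0742]
tcp_rot: [-3.093, -0.514, 0.035]
force: [-2.8, 0.0, -4.3]
gripper_width: 0.003
gripper_force: 0.0
```

Emit:
carry_out --pt "-1 0 0 -3 0" --pt "-1 0 0 -6 0" --pt "-1 0 0 -9 0" --pt "-1 0 0 -12 0" --pt "-1 -2 -1 -15 0" --pt "-1 -4 -2 -18 0" --pt "-1 -6 -3 -20 0" --pt "-1 -8 -4 -22 0" --pt "-1 -8 -4 -22 0" --pt "-1 -8 -4 -22 0" --pt "-1 -8 -4 -22 0"

```text
time_s: 8.22
tool_pos: [0.5279, -0.0063, 0.308]
tcp_rot: [3.099, 0.514, -0.001]
force: [-0.9, -0.4, -0.8]
gripper_width: 0.004
gripper_force: 0.0
```

Run:
```python
from h import *
s=ctrl.read_state();print(s["time_s"],s["tool_pos"],s["force"])
c=imaging.camera("scene");ang({"red":((341,368),R),"yel":((405,284),Y)},c=c)
c=imaging.camera("wrist");cv2.imwrite("pics/w3.png",c["image"][:,:,::-1]);np.savez("w3.npz",**c)
```

```text
8.2167 [ 0.52787276 -0.00626024  0.30802808] [-0.94193536 -0.40906555 -0.774006  ]
red 280.0 [0.6633 0.1422] 0.1418 47.6
yel 245.0 [0.4325 0.0685] 0.1387 167.09
```

View pics/w3.png

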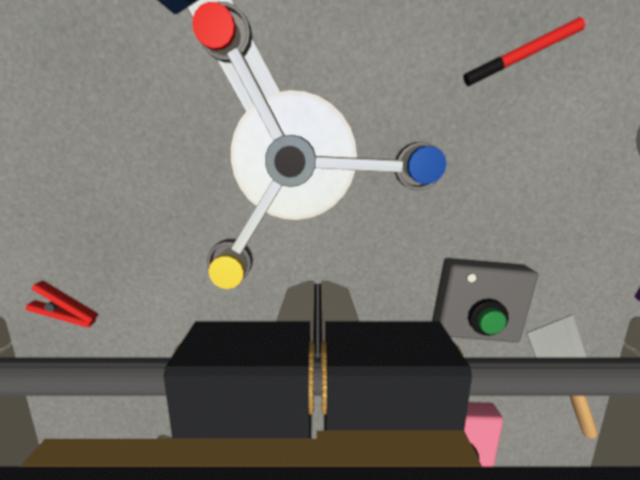

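In the wrist view, red (213,25) sits over the foot bar in front of the reader. Blue is at (427,165), yellow at (226,271), the hub at (290,160) and the start button at (491,321). Now a cross-check, plus the button offset.

Run:
```python
from h import *
c=dict(np.load("w3.npz"));img=c["image"]
p={}
for k,s,col,z,r in(("hub",(290,160),K,.071,18),("red",(213,25),R,.076,26),("yel",(226,271),Y,.076,24),("blue",(427,165),B,.076,24),("btn",(491,321),G,.05,20)):
    u,v,a=blob(img,s,*col,r);p[k]=ray(c,(u,v),z);d=p[k]-p["hub"];print(k,a,p[k].round(4),np.hypot(*d).round(4),np.degrees(np.arctan2(d[1],d[0])).round(2))
t=imaging.camera("top");o={}
for k,s,col,z in(("red",(208,189),R,.076),("stripe",(184,171),Y,.088),("btn",(348,261),G,.05)):
    try:
        u,v,a=blob(t["image"],s,*col,12);q=ray(t,(u,v),z);d=q-[.5675,.0377];print("top",k,a,q.round(4),np.degrees(np.arctan2(d[1],d[0])).round(2))
    except ZeroDivisionError: print(k,"none")
b=p["btn"];print(totool([[*b,.2],[*b,.1]]).round(2))
```

```text
hub 1.0 [0.5822 0.0384] 0.0 0.0
red 1622.0 [0.6618 0.1386] 0.128 51.54
yel 1002.0 [0.433  0.0666] 0.1518 169.33
blue 1138.0 [ 0.6101 -0.0956] 0.1369 -78.23
btn 620.0 [ 0.4634 -0.2552] 0.3167 -112.03
red none
top stripe 4.0 [0.7213 0.2041] 47.25
top btn 121.0 [ 0.4647 -0.2527] -109.48
[[-14.07  21.5   10.69]
 [-14.04  21.51  20.69]]
```

Run:
```python
from h import *
from scipy.optimize import least_squares
w=dict(np.load("w3.npz"));V=[(w,blob(w["image"],(491,321),*G,24)[:2])]
for n,s in(("top",(348,261)),("scene",(322,198))):
    c=imaging.camera(n);b=blob(c["image"],s,*G,12);print(n,b)
    if b[2]>60:V.append((c,b[:2]))
def f(x): return np.ravel([ray(c,uv,x[2])-x[:2] for c,uv in V])
r=least_squares(f,[.46,-.25,.05]);print(r.x,r.fun.round(4))
print(totool([[*r.x[:2],.1]]).round(2))
```

```text
top (347.94214876033055, 260.59504132231405, 121.0)
scene (321.9923076923077, 195.65384615384616, 130.0)
[ 0.46417092 -0.25257724  0.05365172] [ 0.0005 -0.0001 -0.0004  0.0004 -0.     -0.0003]
[[-13.89  21.29  20.72]]
```

Emit:
carry_out --pt "-1 -2 3 0 0" --pt "-1 -4 6 0 0" --pt "-1 -6 9 0 0" --pt "-1 -8 12 2 0" --pt "-1 -10 15 5 0" --pt "-1 -12 18.4 8 0" --pt "-1 -13.9 21.3 11 0" --pt "-1 -13.9 21.3 14 0" --pt "-1 -13.9 21.3 17 0" --pt "-1 -13.9 21.3 20 0" --pt "-1 -13.9 21.3 21 0" --pt "-1 -13.9 21.3 21 0"

```text
time_s: 9.47
tool_pos: [0.4623, -0.2512, 0.0947]
tcp_rot: [-3.094, -0.513, 0.009]
force: [-0.0, 0.2, -0.3]
gripper_width: 0.008
gripper_force: 0.0
```

Run:
```python
from h import *
s=ctrl.read_state();print(s["time_s"],s["tool_pos"],s["force"],totool([[.4642,-.2526,.0787]]).round(2))
c=imaging.camera("scene");cv2.imwrite("pics/s4.png",cv2.resize(c["image"][130:430,240:460,::-1],None,fx=2,fy=2))
```

```text
9.4667 [ 0.46230153 -0.2512086   0.09473392] [-0.03293798  0.1654796  -0.33659979] [[0.14 0.2  1.6 ]]
```

View pics/s4.png

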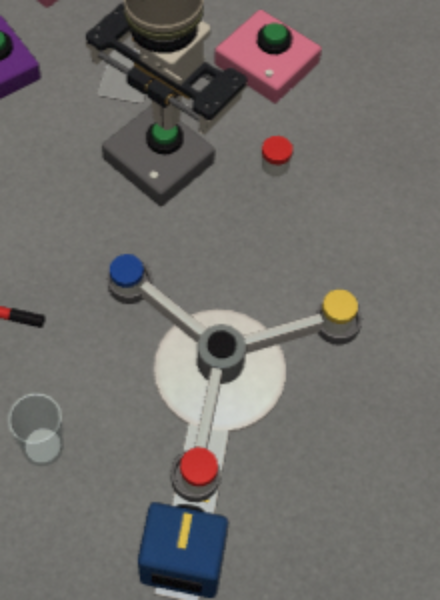

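The red jar (199,467) stands in front of the reader (185,545) with its spoke along the foot bar. The fingertips are over the green button at (165,137). Now I'll press.

Emit:
carry_out --pt "-1 0.1 0.1 0.5 0" --pt "-1 0.1 0.1 1.0 0" --pt "-1 0.1 0.1 1.4 0" --pt "-1 0.1 0.1 1.6 0" --pt "-1 0.1 0.1 1.8 0" --pt "-1 0.1 0.1 1.9 0" --pt "-1 0.1 0.1 1.9 0"

```text
time_s: 10.1
tool_pos: [0.4664, -0.2535, 0.0801]
tcp_rot: [3.099, 0.514, 0.001]
force: [0.6, 0.7, 2.6]
gripper_width: 0.008
gripper_force: 1.3
```

Emit:
carry_out --pt "-1 -0.1 0 0.1 0" --pt "-1 -0.1 0 0.2 0" --pt "-1 -0.1 0 0.3 0" --pt "-1 -0.1 0 0.4 0" --pt "-1 -0.1 0 0.4 0" --pt "-1 -0.1 0 0.4 0"

```text
time_s: 10.6
tool_pos: [0.4657, -0.2539, 0.0763]
tcp_rot: [3.098, 0.514, 0.002]
force: [1.6, 1.6, 5.3]
gripper_width: 0.006
gripper_force: 3.1
```

Emit:
carry_out --pt "-1 0 0 0.1 0" --pt "-1 0 0 0.2 0" --pt "-1 0 0 0.3 0" --pt "-1 0 0 0.3 0" --pt "-1 0 0 0.3 0"

```text
time_s: 11.02
tool_pos: [0.4659, -0.254, 0.0759]
tcp_rot: [3.098, 0.514, 0.002]
force: [-8.0, 8.5, 29.8]
gripper_width: 0.005
gripper_force: 14.9
```

The force jumped to 30 N right after about 5 N, so the button is fully down. Releasing it now.

Emit:
carry_out --pt "-1 0 0 -0.5 0" --pt "-1 0 0 -1.5 0" --pt "-1 0 0 -4 0" --pt "-1 0 0 -7 0" --pt "-1 0 0 -10 0" --pt "-1 0 0 -13 0" --pt "-1 0 0 -16 0" --pt "-1 0 0 -18 0" --pt "-1 0 0 -18 0" --pt "-1 0 0 -18 0" --pt "-1 0 0 -18 0" --pt "-1 0 0 -18 0"

```text
time_s: 12.02
tool_pos: [0.464, -0.2531, 0.2505]
tcp_rot: [-3.097, -0.514, 0.004]
force: [1.1, 0.2, 0.2]
gripper_width: 0.003
gripper_force: 0.0
```

Run:
```python
from h import *
s=ctrl.read_state();print(s["time_s"],s["tool_pos"],s["force"])
c=imaging.camera("scene");ang({"red":((341,365),R),"yel":((410,284),Y),"blue":((303,265),B)},c=c)
print(blob(c["image"],(322,198),*G,12))
cv2.imwrite("pics/s5.png",cv2.resize(c["image"][130:430,240:460,::-1],None,fx=2,fy=2))
```

```text
12.0167 [ 0.46403238 -0.25311665  0.25053619] [1.12612591 0.22084877 0.18340612]
red 293.0 [0.6632 0.1414] 0.1411 47.42
yel 245.0 [0.4325 0.0684] 0.1387 167.11
blue 217.0 [ 0.6109 -0.0941] 0.1386 -71.82
(321.9076923076923, 195.7076923076923, 130.0)
```

View pics/s5.png

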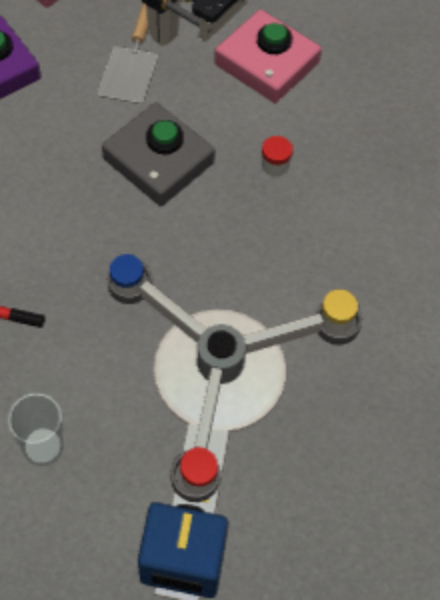

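The button at (165,135) is back up, red (199,467) is in front of the lens, and everything else is where it was. Handing in.

```bash
python3 -c "
from plant import ctrl
print(ctrl.finish_job())"
```

```text
the job is handed in; nothing more can be done
None
```

The red-lidded jar stands in front of the reader's lens, about 0.2° off by camera measurement, the start button was then pressed fully down and came back up, and the job was handed in at about 12 s.

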